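# Load the four-place stirrer in reverse order

### The arm

A 6-joint arm with a two-finger parallel gripper is mounted at the origin on the work surface. World frame = base frame: x ahead of the robot, y to its left, z up, the work surface at z = 0. Lengths are in m, angles in degrees, forces in N, time in s.
With the tool pointing down it reaches from about 0.3 to 0.875 m from the base axis. Payload 4.2 kg.
Tool frame: the origin (TCP) lies at the very end of the fingers, on their centre line; the grasp point (between the pads) lies 19 mm behind it; z points along the fingers, y is the line along which they close (so a half turn about z gives the same grasp; the last joint's range is limited). The gripper opens to 85 mm and grips with 20 to 120 N. Pads are 22 mm wide; open, the fingers measure 114 mm over their backs; the gripper's body (76 mm by 85 mm) begins 54 mm behind the grasp point. The pads swing forward as they close: fully open they stand 13 mm farther back than shut.
Start: joints at [-65.489, 18.312, 89.639, -0, 72.044, -1.146], TCP at [0.249, -0.518, 0.231] pointing down, gripper open.
Joint ranges: [-177.97, 177.97], [-48.28, 115.42], [12.27, 149.76], [-77.06, 257.06], [2.81, 150.46], [-146.56, 146.56]. Speed limits (degrees/s): [147.25, 147.25, 180, 180, 180, 180].

### API

Orientations are given as [roll, pitch, yaw] about the fixed x, y, z axes, in that order (R = Rz(yaw) Ry(pitch) Rx(roll)).
In Python, from plant import status, optics, order gives the robot as it stands.
- The arm moves only by the tool drive_tool, never from a script. Its argument "deltas" is a list of rows, each a list of 5 numbers: the finger opening in cm, from 0 to 8.54, then the shift along the tool's x, y, z in cm, then the turn about the tool's z in rad. In form: [[gripper, tx, ty, tz, spin], ...]. A call has 1 to 5 rows; each row is the pose to reach, as a shift and turn from the pose commanded when the call began, along the tool's axes at that moment; what a row does not reach only later rows make up. A row lasts 1/10 s, in which the tool goes at most 50 mm and 8.59 degrees, less where a joint would pass 70% of its speed; a pose out of reach is approached as far as the arm can. A call with a gripper value outside its range is refused whole. The fingers move at their own pace and stop on an object; the grip force is fixed at half the most. Time passes only in rows, so rows that repeat a pose let the fingers close. It gives the time, the measured TCP pose, the force, the opening and the grip force at its end, in the units of the state.
- status.state(): the state, without advancing time (a new reading comes with each control period).
- optics.camera(name): name is "scene" or "top" or "wrist"; returns a dict with "frame" (384x512x3 uint8, red, green, blue), "fx", "fy", "cx", "cy" (pixels), "R" (3x3) and "t" (3): a world point X has camera coordinates R X + t. Camera axes: x right, y down, z forward; pixel columns grow to the right and rows downward; lengths in m; the calibration is good to about 2 mm. A picture is of the moment at which its call begins. There is no depth.
- order.sign_off(): hands the job in; it is judged then, once.
Trained networks look in the newest picture that a camera, given by its name, has taken for a name from the list of things; names that differ only in an ending like _2 or _b are one class to them, and where a whole thing is asked for, a point or a joint stands for the part that bears it (a point fixed in the world has none). Each returns a list of dicts, best first, with "conf" (0 to 1); they miss things now and then, are a little off and sometimes report something else, mostly with a low value. They report only what shows in the picture. A call takes as long as a camera call. They do not tell look-alikes from the thing itself.
- optics.outline_of(label, camera): "pixels" (384x512 bool, what is visible of it) and "centre" ([column, row] in pixels, amid what is visible of it).
The state is a dict: "time_s": time; "joints": joint angles; "joint_vel": joint speeds; "effort": joint torques, N m; "ee_pos": TCP position; "orientation": TCP orientation; "wrist_force": force on the tool from outside, world axes, zero at the start; "wrist_torque": the same for the moment, N m; "opening": finger opening in m; "grasp_force": force on a finger pad.
Only numpy, scipy, OpenCV 4.12 (cv2) and the standard library are available. Lean on these libraries where they do the work, as an engineer would, in place of code of your own. Each camera call takes 0.05 s, during which the arm holds its last target. There are 200 camera calls.

### The job

Move the four amber sample vessels from the aluminium bench rack onto the four marked places of the red stirrer, in reverse order along the row: the one at the rack's left end goes to the stirrer's right-end place, the next to the second place from the right, and so on. Stand each one upright and well centred in its circle; they are glass, so set them down gently, without dropping or tipping any.

Things in the scene. Friction and masses are not known exactly. Their poses are not given: they have to be found in the camera images.
- bench_rack: Fixed aluminium block, 84 x 300 mm, top 30 mm above the table, with four black collars in a row. Origin: under the row's middle, at table height; y along the row to the robot's left, z up. Places at y = +108, +36, -36, -108 mm; which sample stands where varies. A bay at the +y end holds a stir bar, not part of the job. Rack or stirrer may be the nearer one, rows about parallel.
- stirrer: Fixed slim red stirrer, 86 mm deep; flat white top plate 45 mm above the table, marked with four grey circles 62 mm across with centre dots: the places. Origin: under the row's middle, at table height; y along the row to the robot's left, z up. Circle centres at x = 0, y = +108, +36, -36, -108 mm, z = 45 mm. Beyond the plate's -y end: a panel with two black knobs, 54 mm high.
- vial: Slim round amber vial, 96 mm tall, 27 mm across, with a white cap 29 mm across over the top 22 mm; 60 g (may vary by a fifth, as for all four). Origin: centre of its underside; z up. Grip it across the cap, 85 mm above the origin.
- jar: Wide short round amber jar, 72 mm tall, 50 mm across, with a white lid 52 mm across over the top 22 mm; 150 g. Origin: centre of its underside; z up. Grip it across the lid, 58 mm above the origin.
- bottle: Square amber bottle: body 42 x 42 mm and 58 mm tall, then a neck 24 mm across to 70 mm and a round white cap 28 mm across up to 98 mm. 140 g. Origin: centre of its underside; x and y across its flat sides, z up. Grip it across the round cap, 86 mm above the origin.
- flask: Conical amber flask: base 54 mm across, narrowing to a neck 22 mm across at 60 mm, with a round white stopper 26 mm across from 73 to 100 mm. 120 g. Origin: centre of its underside; z up. Grip it across the stopper, 88 mm above the origin.
- collar_vial: Fixed. Black round collar of 36 mm bore and 44 mm outside, 12 mm high, on the top of the bench rack; the vial stands in it at the start and rests on the rack's top. Origin: centre of its underside, on the rack's top, in the middle of that sample's starting place. It stays behind and so shows where the vial stood.
- collar_jar: Fixed. Black round collar of 60 mm bore and 68 mm outside, 12 mm high, on the top of the bench rack; the jar stands in it at the start and rests on the rack's top. Origin: centre of its underside, on the rack's top, in the middle of that sample's starting place. It stays behind and so shows where the jar stood.
- collar_bottle: Fixed. Black square collar, 50 mm inside and 58 mm outside, 12 mm high, on the top of the bench rack; the square bottle stands in it at the start and rests on the rack's top. Origin: centre of its underside, on the rack's top, in the middle of that sample's starting place. It stays behind and so shows where the square bottle stood.
- collar_flask: Fixed. Black round collar of 62 mm bore and 70 mm outside, 12 mm high, on the top of the bench rack; the conical flask stands in it at the start and rests on the rack's top. Origin: centre of its underside, on the rack's top, in the middle of that sample's starting place. It stays behind and so shows where the conical flask stood.
Not all that is in view belongs to the job. What is shaped like the bottle but green is not meant.

How it is judged:
By the outcome, as a careful person would: the job done as asked, in the order asked, and still so for the second after the job is handed in, with the robot touching nothing.
It also fails if it takes over 96 s, if anything falls off the work surface, if the arm or the gripper's body presses on something with over 40 N, if the wrist force passes 120 N, or if a joint passes its speed limit or range.

## Working session

There is one attempt and no reset: what is moved stays moved. The work goes in short steps, Python scripts to look and compute and a tool call to move; the robot and the scene stay as the last step left them, time stands still between calls to the robot, and variables do not carry over. Pictures are saved under pics/ and viewed, at most 14 in all, crops included, and the job is handed in when it is done.

Besides the shell and the picture viewer there is one more tool, called after "Call:" as name(argument=value, ...) on one line, values as JSON. drive_tool: Moves the arm, as the interface text tells. Its arguments: {"type":"object","properties":{"deltas":{"type":"array"}},"required":["deltas"]}

```bash
mkdir -p pics; cat > h.py <<'E'
import numpy as np, cv2, pickle
from plant import status, optics, order
def save(n,f): cv2.imwrite('pics/'+n+'.png', f[:,:,::-1])
def ray(c,p):
    R=np.array(c['R']);t=np.array(c['t'])
    d=R.T@np.array([(p[0]-c['cx'])/c['fx'],(p[1]-c['cy'])/c['fy'],1.]); return -R.T@t, d/np.linalg.norm(d)
def at_z(c,p,z):
    o,d=ray(c,p); return o+d*(z-o[2])/d[2]
def proj(c,X):
    q=np.array(c['R'])@np.array(X)+np.array(c['t']); return np.array([c['fx']*q[0]/q[2]+c['cx'],c['fy']*q[1]/q[2]+c['cy']])
def tri(c1,p1,c2,p2):
    o1,d1=ray(c1,p1);o2,d2=ray(c2,p2)
    s=np.linalg.lstsq(np.stack([d1,-d2],1),o2-o1,rcond=None)[0]
    a=o1+s[0]*d1;b=o2+s[1]*d2; return (a+b)/2,np.linalg.norm(a-b)
E
python3 - <<'E'
from h import *
ims=[]
for n in ['scene','top','wrist']:
    c=optics.camera(n); save(n+'0',c['frame']); pickle.dump(c,open(n+'0.pkl','wb'))
    print(n,np.round(-np.array(c['R']).T@c['t'],3),c['fx'])
    for l in ['vial','jar','bottle','flask','stirrer','bench_rack','collar_vial','collar_jar','collar_bottle','collar_flask']:
        for r in optics.outline_of(l,n)[:3]:
            ys,xs=np.nonzero(r['pixels']); print(l,round(r['conf'],2),np.round(r['centre']), xs.min(),xs.max(),ys.min(),ys.max())
a=[cv2.imread(f'pics/{n}0.png') for n in ['scene','top']]
cv2.imwrite('pics/both.png',cv2.resize(np.vstack(a),(0,0),fx=.78,fy=.78))
print(status.state())
E
```

```text
scene [ 0.896 -0.418  0.465] 374.8741893765625
jar 0.75 [213. 211.] 191 228 184 239
bottle 0.79 [356. 223.] 337 377 192 252
bottle 0.72 [290. 141.] 277 306 111 166
flask 0.69 [242. 190.] 228 258 152 211
stirrer 0.9 [173. 164.] 109 242 99 223
bench_rack 0.93 [265. 198.] 177 337 128 267
collar_vial 0.71 [264. 183.] 255 279 169 188
collar_jar 0.83 [220. 238.] 190 235 214 246
collar_bottle 0.53 [294. 168.] 277 310 152 172
collar_bottle 0.26 [291. 145.] 277 306 112 166
collar_flask 0.53 [249. 213.] 226 263 187 218
top [0.51  0.    0.885] 421.176463358899
vial 0.63 [230. 171.] 224 239 162 183
jar 0.62 [302. 181.] 291 320 170 200
bottle 0.74 [199. 171.] 182 209 156 183
bottle 0.72 [252.  98.] 240 264 79 112
flask 0.66 [268. 181.] 256 281 168 197
stirrer 0.84 [225. 271.] 135 319 242 301
bench_rack 0.71 [220. 176.] 140 324 145 211
collar_vial 0.61 [231. 186.] 223 241 171 187
collar_jar 0.47 [295. 201.] 288 315 173 204
collar_bottle 0.43 [206. 184.] 183 213 161 188
collar_flask 0.65 [258. 198.] 252 285 166 200
wrist [ 0.324 -0.482  0.375] 273.48778135255725
{'time_s': 1.65, 'joints': array([-6.54873971e+01,  1.83115970e+01,  8.96375867e+01,  1.75878990e-03,
        7.20446610e+01, -1.14540945e+00]), 'joint_vel': array([-0.0008726 , -0.0304092 ,  0.02703383,  0.02357179,  0.03014037,
        0.05509268]), 'effort': array([-6.41361621e-04, -4.15409982e+01, -2.34415591e+01, -8.79035315e-05,
        3.10662826e-04, -2.09948735e-05]), 'ee_pos': array([ 0.24899724, -0.51831587,  0.23135056]), 'orientation': array([ 1.79993812e+02, -1.54981209e-03,  2.56574703e+01]), 'wrist_force': array([ 0.48625954,  0.10528649, -0.51316411]), 'wrist_torque': array([ 0.01506205, -0.0024344 , -0.04513351]), 'grasp_force': 0.0, 'opening': 0.08533299690947461}
```

View pics/scene0.png

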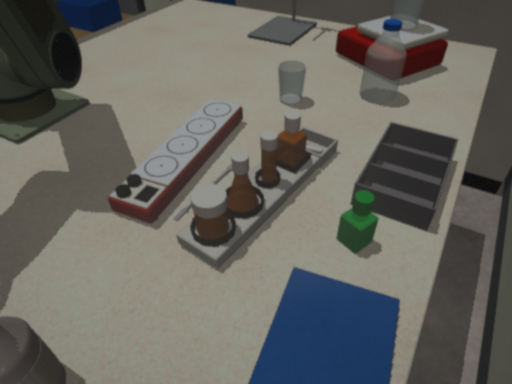

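View pics/top0.png

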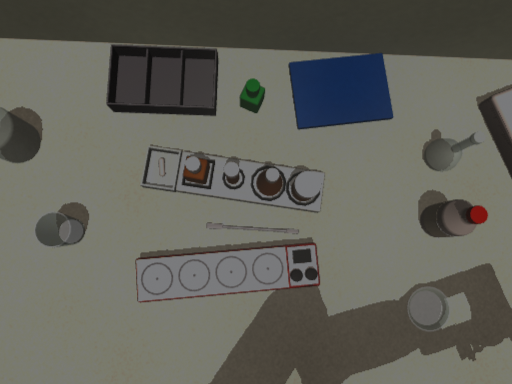

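The scene view shows, on the rack (robot's left to right), the bottle at scene px (290,140), vial (269,155), flask (242,185) and jar (211,212). The stirrer is nearer the robot, with its knobs at the -y end.

Things that could be mistaken, with their pixels in the top view:
- **Bottle:** amber at (198,170) versus the green look-alike at (252,98), which is off the rack. I choose the amber one on the rack.
- **Vial:** (232,172).
- **Flask:** (268,180).
- **Jar:** (304,186), versus the clear cup at (428,308) and the glass at (60,230).

The mapping is bottle to -108, vial to -36, flask to +36 and jar to +108. Next I move to a viewing pose.

Call:
drive_tool(deltas=[[8.5,0,0,-4,0],[8.5,0,0,-7,0],[8.5,3.6,-3.4,-7,0],[8.5,7.2,-6.8,-7,0],[8.5,10.8,-10.2,-7,0]])

```text
time_s: 2.15
ee_pos: [0.3024, -0.3783, 0.3015]
orientation: [180.0, -0.0, 25.6]
wrist_force: [0.4, -0.2, -0.1]
opening: 0.0847
grasp_force: 0.0
```

Call:
drive_tool(deltas=[[8.5,3.5,-3.3,0,0],[8.5,7,-6.6,0,0],[8.5,10.5,-9.9,0,0],[8.5,14,-13.2,0,0],[8.5,17.5,-16.5,0,0]])

```text
time_s: 2.65
ee_pos: [0.3887, -0.1533, 0.3016]
orientation: [179.9, -0.0, 25.6]
wrist_force: [1.5, -0.2, 0.1]
opening: 0.0848
grasp_force: 0.0
```

Call:
drive_tool(deltas=[[8.5,3.1,-2.9,0,0],[8.5,6.2,-5.8,0,0],[8.5,9.3,-8.7,0,0],[8.5,12.2,-11.3,0,0],[8.5,12.2,-11.3,0,-0.14]])

```text
time_s: 3.15
ee_pos: [0.4508, 0.0033, 0.3012]
orientation: [-179.9, -0.1, 34.2]
wrist_force: [-0.7, -0.6, 0.6]
opening: 0.085
grasp_force: 0.0
```

Call:
drive_tool(deltas=[[8.5,0,0,0,-0.14],[8.5,0,0,0,-0.28],[8.5,0,0,0,-0.42],[8.5,0,0,0,-0.56],[8.5,0,0,0,-0.7]])

```text
time_s: 3.65
ee_pos: [0.4495, -0.0004, 0.3014]
orientation: [180.0, 0.0, 74.1]
wrist_force: [-1.0, -0.7, -0.8]
opening: 0.0847
grasp_force: 0.0
```

Call:
drive_tool(deltas=[[8.5,0,0,0,-0.14],[8.5,0,0,0,-0.283],[8.5,0,0,0,-0.283],[8.5,0,0,0,-0.283]])

```text
time_s: 4.05
ee_pos: [0.4495, -0.0004, 0.3013]
orientation: [180.0, 0.0, 89.8]
wrist_force: [0.4, 0.2, -1.1]
opening: 0.0851
grasp_force: 0.0
```

```bash
cat > look.py <<'E'
from h import *
import sys
n=sys.argv[1]
c=optics.camera('wrist'); save(n,c['frame'])
s=status.state(); c['state']=s
print(np.round(s['ee_pos'],4),np.round(s['orientation'],2),s['time_s']); print(np.round(-np.array(c['R']).T@c['t'],4)); print(np.round(c['R'],3))
c['o']={l:optics.outline_of(l,'wrist') for l in ['vial','jar','bottle','flask','stirrer','bench_rack','collar_vial','collar_jar','collar_bottle','collar_flask']}
for l,rs in c['o'].items():
    for r in rs[:3]:
        ys,xs=np.nonzero(r['pixels']); print(l,round(r['conf'],2),np.round(r['centre']), xs.min(),xs.max(),ys.min(),ys.max())
pickle.dump(c,open(n+'.pkl','wb'))
E
python3 look.py w1
```

```text
[ 4.495e-01 -4.000e-04  3.014e-01] [179.99   0.    89.86] 4.1
[0.4494 0.0835 0.4446]
[[ 1.    -0.002 -0.   ]
 [-0.002 -0.945  0.326]
 [-0.001 -0.326 -0.945]]
vial 0.57 [419. 147.] 387 445 131 162
jar 0.7 [394.  94.] 384 426 65 112
jar 0.68 [380. 234.] 355 406 214 264
bottle 0.9 [497. 160.] 473 511 143 179
bottle 0.82 [425.  85.] 392 468 66 106
flask 0.79 [394. 196.] 366 426 171 220
stirrer 0.8 [266. 116.] 221 305 0 248
bench_rack 0.67 [399.  72.] 337 465 0 247
collar_vial 0.77 [386. 139.] 379 408 126 156
collar_vial 0.67 [419. 147.] 387 445 131 162
collar_jar 0.8 [360. 218.] 349 394 209 248
collar_bottle 0.73 [380. 235.] 355 406 214 264
collar_bottle 0.65 [393.  89.] 383 427 63 113
collar_flask 0.89 [372. 176.] 359 407 164 209
collar_flask 0.25 [360. 221.] 349 394 209 248
```

View pics/w1.png

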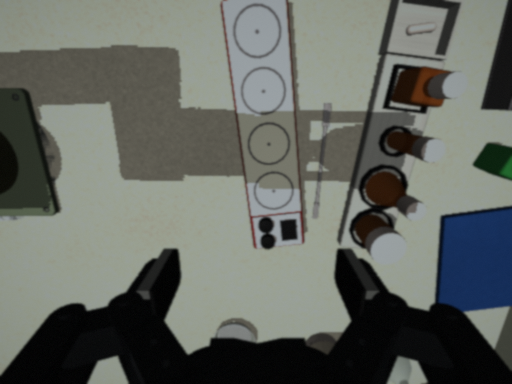

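The wrist view shows the stirrer's centre dots at about (257,31), (263,91), (269,143) and (273,190). The caps are bottle (448,85), vial (432,150), flask (410,207) and jar (386,245). The green bottle, off the rack, is at (497,160). I'll take a second view for triangulation.

Call:
drive_tool(deltas=[[8.5,-3,3,1,0],[8.5,-6,6,2,0],[8.5,-9,8,3,0],[8.5,-9,8,3,0],[8.5,-9,8,3,0]])

```text
time_s: 5.1
ee_pos: [0.5294, -0.0907, 0.2706]
orientation: [-179.9, -0.0, 89.9]
wrist_force: [-0.2, -0.2, 0.3]
opening: 0.085
grasp_force: 0.0
```

```bash
python3 look.py w2
cat > meas.py <<'E'
from h import *
from scipy.optimize import minimize
SH={'vial':[(0,13.5),(74,13.5),(74,14.5),(96,14.5)],'jar':[(0,25),(50,25),(50,26),(72,26)],
'bottle':[(0,'sq'),(58,'sq'),(58,12),(70,12),(70,14),(98,14)],'flask':[(0,27),(60,11),(73,11),(73,13),(100,13)]}
a=np.linspace(0,2*np.pi,40,endpoint=False)
def sil(c,l,X,yaw,S=2):
    m=np.zeros((384*S,512*S),np.uint8); prev=None
    for z,r in SH[l]:
        if r=='sq':
            q=yaw+np.pi/4+np.arange(4)*np.pi/2; P=.021*2**.5*np.c_[np.cos(q),np.sin(q)]
        else: P=r/1000*np.c_[np.cos(a),np.sin(a)]
        p=np.array([proj(c,[X[0]+u,X[1]+v,X[2]+z/1000]) for u,v in P])*S+(S-1)/2
        if prev is not None: cv2.fillConvexPoly(m,cv2.convexHull(np.round(np.r_[prev,p]*16).astype(np.int32)),1,shift=4)
        prev=p
    return m>0
def up(m): return np.kron(m,np.ones((2,2),bool))
E
cat > m1.py <<'E'
from meas import *
c1,c2=[pickle.load(open(f'w{i}.pkl','rb')) for i in (1,2)]
ct=pickle.load(open('top0.pkl','rb'))
g1={'bottle':(425,85),'vial':(419,147),'flask':(394,196),'jar':(380,234)}
init={'bottle':(.565,.12),'vial':(.555,.05),'flask':(.55,-.025),'jar':(.54,-.095)}
for l in g1:
    ms=[]
    for c in (c1,c2):
        e=proj(c,[*init[l],.08]); rs=[r for k in g1 for r in c['o'][k]]
        rs=sorted(c['o'][l],key=lambda r:np.linalg.norm(np.array(r['centre'])-e)); 
        if rs and np.linalg.norm(np.array(rs[0]['centre'])-e)<30: ms.append((c,up(rs[0]['pixels'])))
    def cost(v):
        t=0
        for c,m in ms:
            s=sil(c,l,v[:3]/1000,v[3]/50); t+=(s^m).sum()/(s|m).sum()
        return t
    x0=np.array([*init[l],.03])*1000
    best=min((minimize(cost,[*x0,y],method='Nelder-Mead',options=dict(initial_simplex=np.array([[*x0,y]]+[[*(x0+d),y+e] for d,e in (((8,0,0),0),((0,8,0),0),((0,0,8),0),((0,0,0),8))]))) for y in (0,-10)),key=lambda r:r.fun)
    print(l,len(ms),np.round(best.x,1),round(best.fun,3))
E
python3 m1.py
```

```text
[ 0.5292 -0.0901  0.2712] [-1.7996e+02 -3.0000e-02  8.9980e+01] 5.15
[ 0.5295 -0.0069  0.414 ]
[[ 1.    -0.    -0.002]
 [ 0.    -0.946  0.325]
 [-0.002 -0.325 -0.946]]
jar 0.87 [341. 185.] 315 366 165 216
jar 0.34 [352. 133.] 324 384 111 154
bottle 0.96 [486. 100.] 450 511 79 121
bottle 0.87 [372.  12.] 349 406 0 28
bottle 0.36 [380.  67.] 346 404 46 81
flask 0.55 [354. 133.] 323 383 112 154
stirrer 0.81 [210.  95.] 160 257 0 205
bench_rack 0.91 [336.  92.] 297 399 0 206
collar_vial 0.86 [345.  77.] 337 370 53 91
collar_jar 0.6 [318. 169.] 307 357 157 203
collar_bottle 0.68 [357.  28.] 340 392 0 38
collar_bottle 0.23 [379.  66.] 346 404 47 82
collar_flask 0.74 [330. 116.] 316 371 103 157
bottle 0 [565. 120.  30.   0.] 0.0
vial 0 [555.  50.  30.   0.] 0.0
flask 0 [550. -25.  30.   0.] 0.0
jar 0 [540. -95.  30.   0.] 0.0
```

View pics/w2.png

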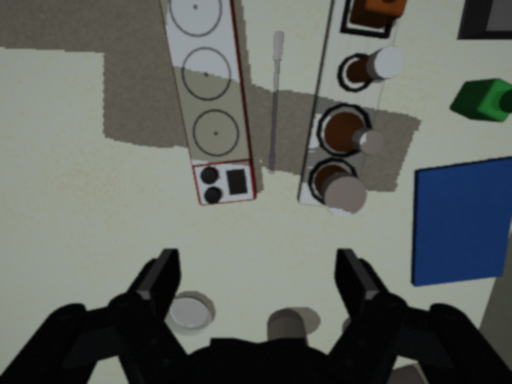

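The wrist camera actually tilts back toward the tool, so in this view the bottle at (380,12) is cut off. The stirrer dots are at (196,8), (206,74) and (216,133). One more view from further +y covers everything.

Call:
drive_tool(deltas=[[8.5,4.5,1,0,0],[8.5,9,2,0,0],[8.5,13.5,3,0,0],[8.5,17,3,0,0],[8.5,17,3,0,0]])

```text
time_s: 6.15
ee_pos: [0.5595, 0.0835, 0.2711]
orientation: [-180.0, -0.1, 90.3]
wrist_force: [-0.3, -0.3, -0.2]
opening: 0.0848
grasp_force: 0.0
```

```bash
python3 look.py w3 
cat > m1.py <<'E'
from meas import *
C={n:pickle.load(open(f'{n}.pkl','rb')) for n in ('w1','w2','w3','top0','scene0')}
g1={'bottle':(425,85),'vial':(419,147),'flask':(394,196),'jar':(380,234)}
for l,p in g1.items():
    i=at_z(C['w1'],p,.08); ms=[]
    for n in ('w1','w2','w3'):
        c=C[n]; e=proj(c,i)
        rs=[r for k in g1 for r in c['o'][k] if np.linalg.norm(np.array(r['centre'])-e)<15 and np.nonzero(r['pixels'])[0].min()>0]
        rs.sort(key=lambda r:-r['conf'])
        if rs: ms.append((n,c,up(rs[0]['pixels'])))
    def cost(v,w=ms):
        t=0
        for _,c,m in w:
            s=sil(c,l,v[:3]/1000,v[3]/50); t+=(s^m).sum()/(s|m).sum()
        return t
    x0=np.array([i[0],i[1],.03])*1000
    f=lambda w,y:minimize(cost,[*x0,y],args=(w,),method='Nelder-Mead',options=dict(initial_simplex=np.array([[*x0,y]]+[[*(x0+d),y+e] for d,e in (((8,0,0),0),((0,8,0),0),((0,0,8),0),((0,0,0),8))])))
    best=min((f(ms,y) for y in ((0,-10) if l=='bottle' else (0,))),key=lambda r:r.fun)
    print(l,[(m[0],round(cost(best.x,[m]),3)) for m in ms],np.round(best.x,1))
# stirrer circles: dots guessed in w1, refined as darkest blob by weighted centroid
def dot(c,p,w=6):
    g=cv2.cvtColor(c['frame'],cv2.COLOR_RGB2GRAY).astype(float); x,y=np.round(p).astype(int)
    if not(w<=x<512-w and w<=y<384-w): return None
    s=g[y-w:y+w+1,x-w:x+w+1]; k=np.clip(np.median(s)-s-6,0,None); yy,xx=np.mgrid[-w:w+1,-w:w+1]
    return None if k.sum()<5 else np.array([x+(k*xx).sum()/k.sum(),y+(k*yy).sum()/k.sum()])
for p in ((257,31),(263,91),(269,143),(273,190)):
    q=dot(C['w1'],p); X=at_z(C['w1'],q,.045); out=[]
    for n in ('w2','w3','top0','scene0'):
        d=dot(C[n],proj(C[n],X),6 if n[0]=='w' else 4)
        out.append((n,None if d is None else (np.round(at_z(C[n],d,.045)[:2]*1000,1),np.round(tri(C['w1'],q,C[n],d)[0][2]*1000,1))))
    print(np.round(X[:2]*1000,1),out)
E
python3 m1.py
```

```text
[0.5594 0.0814 0.2711] [-1.7998e+02  1.0000e-02  9.0210e+01] 6.2
[0.5588 0.1672 0.4145]
[[ 1.     0.006 -0.001]
 [ 0.006 -0.946  0.324]
 [ 0.001 -0.324 -0.946]]
vial 0.6 [334. 217.] 313 350 192 238
jar 0.59 [311. 298.] 288 328 270 327
bottle 0.8 [337. 160.] 314 366 136 181
bottle 0.77 [442. 227.] 407 474 202 252
bottle 0.74 [304. 233.] 290 335 223 266
flask 0.73 [319. 254.] 295 336 229 292
flask 0.35 [338. 158.] 315 365 137 180
stirrer 0.8 [190. 171.] 135 238 63 304
bench_rack 0.86 [325. 127.] 275 380 62 300
collar_vial 0.67 [313. 195.] 306 336 187 217
collar_jar 0.47 [292. 269.] 283 311 266 296
collar_bottle 0.57 [317. 140.] 307 357 131 173
collar_flask 0.85 [303. 233.] 289 335 223 265
bottle [('w1', np.float64(0.064)), ('w3', np.float64(0.05))] [664.   98.6  27.1  -7.2]
vial [('w1', np.float64(0.071)), ('w2', np.float64(0.062)), ('w3', np.float64(0.073))] [655.   27.7  28.8   7.2]
flask [('w1', np.float64(0.066)), ('w2', np.float64(0.047)), ('w3', np.float64(0.059))] [646.8 -47.5  29.5   8.9]
jar [('w1', np.float64(0.051)), ('w2', np.float64(0.064)), ('w3', np.float64(0.08))] [ 6.3
[... 203 characters left out ...]
.1]), np.float64(46.4)))]
[457.3  95.6] [('w2', (array([456.8,  95.8]), np.float64(46.4))), ('w3', (array([456.9,  95. ]), np.float64(46.9))), ('top0', (array([457.7,  96.2]), np.float64(46.3))), ('scene0', (array([455.5,  97.2]), np.float64(46.5)))]
[465.4  23.8] [('w2', (array([464.8,  23.6]), np.float64(45.9))), ('w3', (array([465.2,  23.2]), np.float64(46.6))), ('top0', (array([466. ,  24.7]), np.float64(47.8))), ('scene0', (array([464.1,  25.6]), np.float64(46.4)))]
[473.3 -41.1] [('w2', (array([473.3, -47.4]), np.float64(30.6))), ('w3', (array([473.5, -48.5]), np.float64(56.1))), ('top0', (array([474.2, -47. ]), np.float64(23.9))), ('scene0', (array([472.2, -45.9]), np.float64(43.0)))]
```

View pics/w3.png

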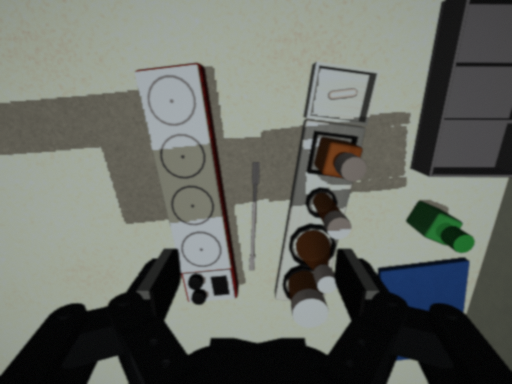

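The two-view fits agree with the text:
- **Vessel bases:** z is about 27–29 mm against 30 mm, and the bottle-to-jar distance is 218 mm against 216 mm.
- **Stirrer dots:** z is about 46 mm against 45 mm, with 72 mm spacing.

The amber bottle is on the rack, at px (337,160) in w3; the green one is at (442,227). Before reaching I'll check that choice in one close crop.

```bash
python3 -c "
import cv2;f=cv2.imread('pics/w3.png')[110:340,260:480];cv2.imwrite('pics/crop.png',cv2.resize(f,None,fx=2.5,fy=2.5,interpolation=2))"
```

```text
(no output)
```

View pics/crop.png

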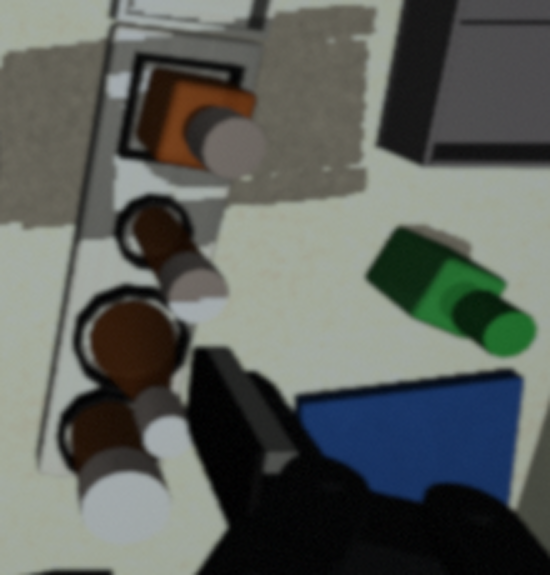

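Call:
drive_tool(deltas=[[6,1,3.5,0,0],[6,1.9,7,0,0],[6,1.9,10.45,0,0],[6,1.9,10.45,4,0],[6,1.9,10.45,8,0]])

```text
time_s: 7.2
ee_pos: [0.6659, 0.0984, 0.191]
orientation: [179.8, -0.0, 90.0]
wrist_force: [-0.0, 0.3, -0.3]
opening: 0.0598
grasp_force: 0.0
```

The crop confirms it: the amber bottle stands in the square collar at crop (200,120), then the vial, flask and jar. The green look-alike is off the rack at (450,290). I'll descend and grip.

Call:
drive_tool(deltas=[[6,0,0,3.5,0],[6,0,0,7,0],[6,0,0,9.4,0],[6,0,0,9.4,0],[2,0,0,9.4,0]])

```text
time_s: 7.7
ee_pos: [0.6644, 0.0984, 0.0977]
orientation: [180.0, 0.0, 90.0]
wrist_force: [-0.2, 0.0, 0.9]
opening: 0.0466
grasp_force: 0.0
```

Call:
drive_tool(deltas=[[1.5,0,0,0,0],[1.5,0,0,0,0],[1.5,0,0,0,0],[1.5,0,0,0,0],[1.5,0,0,0,0]])

```text
time_s: 8.2
ee_pos: [0.6653, 0.0987, 0.0995]
orientation: [179.8, -0.0, 90.0]
wrist_force: [-0.4, 0.6, 6.8]
opening: 0.0263
grasp_force: 58.9
```

Call:
drive_tool(deltas=[[1.5,0,0,-1,0],[1.5,0,0,-3,0],[1.5,0,0,-6,0],[1.5,0,0,-9,0],[1.5,0,0,-12,0]])

```text
time_s: 8.7
ee_pos: [0.6634, 0.0985, 0.2184]
orientation: [-179.9, 0.0, 90.0]
wrist_force: [0.3, -0.1, -2.6]
opening: 0.0262
grasp_force: 59.2
```

Call:
drive_tool(deltas=[[1.5,-0.6,-0.9,0,0],[1.5,-2,-2.8,0,0],[1.5,-4,-5.3,0,0],[1.5,-6,-7.8,0,0],[1.5,-8,-10.3,0,0]])

```text
time_s: 9.2
ee_pos: [0.5584, 0.0177, 0.2158]
orientation: [-179.8, 0.0, 90.0]
wrist_force: [1.0, 0.1, -2.6]
opening: 0.0264
grasp_force: 59.4
```

Call:
drive_tool(deltas=[[1.5,-2,-2.5,0,0],[1.5,-4,-5,0,0],[1.5,-5.6,-7.5,0,0],[1.5,-6.4,-8.5,0,0],[1.5,-6.6,-8.8,0,0]])

```text
time_s: 9.7
ee_pos: [0.4713, -0.048, 0.2168]
orientation: [-179.9, -0.0, 89.9]
wrist_force: [-0.9, -0.4, -1.1]
opening: 0.0263
grasp_force: 59.3
```

```bash
cat > held.py <<'E'
from meas import *
import sys
l,n=sys.argv[1],sys.argv[2]
s=status.state(); print(np.round(s['ee_pos'],4),np.round(s['orientation'],1),s['opening'],s['grasp_force'],np.round(s['wrist_force'],1))
for cam in ('top','scene'):
    c=optics.camera(cam); save(n+cam,c['frame'])
    for r in optics.outline_of(l,cam)[:3]: print(cam,round(r['conf'],2),np.round(r['centre']),'held expect',np.round(proj(c,[*s['ee_pos'][:2],s['ee_pos'][2]-.02])))
E
python3 held.py bottle h1
```

```text
[ 0.4713 -0.048   0.2168] [-179.9   -0.    89.9] 0.0263388129095612 59.31751012802124 [-0.9 -0.4 -1.1]
top 0.92 [253.  98.] held expect [273. 274.]
scene 0.97 [140.  98.] held expect [141.  89.]
scene 0.56 [357. 222.] held expect [141.  89.]
scene 0.15 [294. 153.] held expect [141.  89.]
```

View pics/h1scene.png

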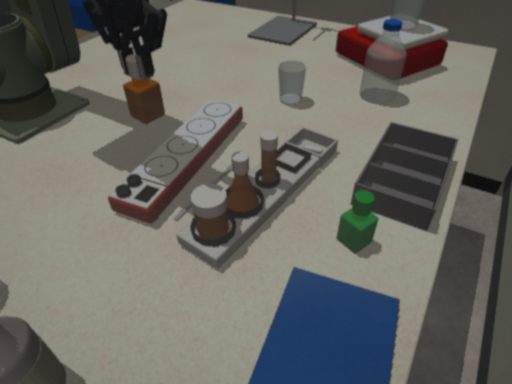

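The scene view shows the bottle hanging upright in the gripper at (143,95) and the square collar empty at (293,155). Now I lower it.

Call:
drive_tool(deltas=[[1.5,0,0,2,0],[1.5,0,0,5,0],[1.5,0,0,8,0],[1.5,0,0,9.2,0],[1.5,0,0,9.6,0]])

```text
time_s: 10.4
ee_pos: [0.4728, -0.0468, 0.1195]
orientation: [-179.8, -0.0, 90.1]
wrist_force: [0.1, -0.8, -1.6]
opening: 0.0263
grasp_force: 59.4
```

Call:
drive_tool(deltas=[[1.5,0,0,0.2,0],[1.5,0,0,0.4,0],[1.5,0,0,0.6,0],[1.5,0,0,0.7,0],[1.5,0,0,0.7,0]])

```text
time_s: 10.9
ee_pos: [0.4732, -0.0475, 0.1147]
orientation: [179.9, 0.0, 90.0]
wrist_force: [0.1, 0.8, -2.0]
opening: 0.0262
grasp_force: 59.4
```

Call:
drive_tool(deltas=[[1.5,0,0,0.1,0],[1.5,0,0,0.15,0],[1.5,0,0,0.2,0],[1.5,0,0,0.2,0]])

```text
time_s: 11.3
ee_pos: [0.4733, -0.0475, 0.1145]
orientation: [179.9, 0.0, 90.0]
wrist_force: [-4.0, 0.7, 13.4]
opening: 0.0266
grasp_force: 61.0
```

```bash
cat > st.py <<'E'
from h import *
R=[]
for i in range(4):
    optics.camera('wrist'); s=status.state(); R.append(np.r_[s['ee_pos'],s['wrist_force']])
print(np.round(np.mean(R,0),4),s['opening'],s['time_s'])
E
python3 st.py
```

```text
[ 0.4733 -0.0475  0.1144 -3.7745  0.698  12.9266] 0.026398540513749097 11.5
```

Contact at 13 N. I'll ease it off a little, release, and go up.

Call:
drive_tool(deltas=[[1.5,0,0,-0.14,0],[1.5,0,0,-0.14,0],[3,0,0,-0.14,0],[4,0,0,-0.14,0],[6,0,0,-0.14,0]])

```text
time_s: 12.0
ee_pos: [0.473, -0.0475, 0.1134]
orientation: [-180.0, 0.0, 90.0]
wrist_force: [-1.0, -0.7, 0.8]
opening: 0.053
grasp_force: 0.0
```

Call:
drive_tool(deltas=[[6,0,0,0,0],[6,0,0,0,0],[6,0,0,-3,0],[6,0,0,-7,0],[6,0,0,-12,0]])

```text
time_s: 12.5
ee_pos: [0.4718, -0.0473, 0.2337]
orientation: [-179.8, -0.0, 90.0]
wrist_force: [1.9, -0.5, 0.2]
opening: 0.0601
grasp_force: 0.0
```

```bash
cat > chk.py <<'E'
from meas import *
import sys
l=sys.argv[1]; i=np.array([float(v) for v in sys.argv[2:4]]+[.045]); ms=[]
for cam in ('top','scene','wrist'):
    c=optics.camera(cam); e=proj(c,i+[0,0,.045])
    rs=[r for r in optics.outline_of(l,cam) if np.linalg.norm(np.array(r['centre'])-e)<15]
    if rs: ms.append((cam,c,up(rs[0]['pixels'])))
def cost(v,w):
    t=0
    for _,c,m in w:
        s=sil(c,l,v[:3]/1000,v[3]/50 if len(v)>3 else .1); t+=(s^m).sum()/(s|m).sum()
    return t
x0=np.array([*i*1000,5])
sx=np.array([x0]+[x0+6*np.eye(4)[k] for k in range(4)])
b=minimize(cost,x0,args=(ms,),method='Nelder-Mead',options=dict(initial_simplex=sx))
print(l,np.round(b.x,1),'err',np.round(b.x[:3]-i*1000,1),[(m[0],round(cost(b.x,[m]),3)) for m in ms])
print(np.round(status.state()['ee_pos'],4))
E
python3 chk.py bottle .4733 -.0473
```

```text
bottle [470.7 -47.2  43.3 -12.5] err [-2.6  0.1 -1.7] [('scene', np.float64(0.104)), ('wrist', np.float64(0.1))]
[ 0.4721 -0.0473  0.2324]
```

The bottle stands within about 2 mm. Next is the vial.

Call:
drive_tool(deltas=[[6,1.6,4,0,0],[6,3.2,8,0,0],[6,4.8,12,0,0],[6,6.4,16,0,0],[6,7.5,18.2,0,0]])

```text
time_s: 13.3
ee_pos: [0.6568, 0.0287, 0.2304]
orientation: [-179.8, -0.0, 90.0]
wrist_force: [-0.9, -0.4, -0.4]
opening: 0.0601
grasp_force: 0.0
```

Call:
drive_tool(deltas=[[6,0,0,3,0],[6,0,0,7,0],[6,0,0,11,0],[6,0,0,13.7,0],[6,0,0,13.7,0]])

```text
time_s: 13.8
ee_pos: [0.6506, 0.0275, 0.09]
orientation: [-179.2, 0.0, 90.0]
wrist_force: [-1.3, 0.3, -0.1]
opening: 0.0598
grasp_force: 0.0
```

Call:
drive_tool(deltas=[[4,0,0,0,0],[1.5,0,0,0,0],[1.5,0,0,0,0],[1.5,0,0,0,0],[1.5,0,0,0,0]])

```text
time_s: 14.3
ee_pos: [0.656, 0.0276, 0.0985]
orientation: [179.8, 0.0, 90.0]
wrist_force: [0.3, 0.2, 6.2]
opening: 0.0273
grasp_force: 59.2
```

Call:
drive_tool(deltas=[[1.5,0,0,0,0],[1.5,0,0,0,0]])

```text
time_s: 14.5
ee_pos: [0.656, 0.0276, 0.0985]
orientation: [179.8, 0.0, 90.0]
wrist_force: [-1.1, 0.1, 6.5]
opening: 0.0272
grasp_force: 59.4
```

Call:
drive_tool(deltas=[[1.5,0,0,-1,0],[1.5,0,0,-3,0],[1.5,0,0,-6,0],[1.5,0,0,-9,0],[1.5,0,0,-12,0]])

```text
time_s: 15.0
ee_pos: [0.6545, 0.0276, 0.218]
orientation: [-180.0, 0.0, 90.0]
wrist_force: [0.7, 0.2, -1.0]
opening: 0.0274
grasp_force: 59.1
```

Call:
drive_tool(deltas=[[1.5,0,-1,0,0],[1.5,0,-3,0,0],[1.5,-0.1,-6,0,0],[1.5,-0.2,-9,0,0],[1.5,-0.3,-12,0,0]])

```text
time_s: 15.5
ee_pos: [0.5326, 0.0245, 0.2157]
orientation: [-179.9, 0.0, 90.0]
wrist_force: [-0.5, -0.7, 0.1]
opening: 0.0272
grasp_force: 59.1
```

Call:
drive_tool(deltas=[[1.5,0,-3,0,0],[1.5,0,-5,0,0],[1.5,0,-6.4,0,0],[1.5,0,-7,0,0],[1.5,0,-7,0,0]])

```text
time_s: 16.0
ee_pos: [0.4646, 0.0246, 0.2167]
orientation: [180.0, 0.0, 90.0]
wrist_force: [-0.6, -0.3, -0.1]
opening: 0.0275
grasp_force: 59.1
```

Call:
drive_tool(deltas=[[1.5,0,0,2,0],[1.5,0,0,5,0],[1.5,0,0,8,0],[1.5,0,0,9.2,0],[1.5,0,0,9.6,0]])

```text
time_s: 16.5
ee_pos: [0.465, 0.0245, 0.1189]
orientation: [-179.8, 0.0, 90.0]
wrist_force: [-1.0, 1.0, 0.7]
opening: 0.0275
grasp_force: 59.2
```

```bash
python3 st.py; python3 held.py vial h2
```

```text
[ 0.4658  0.0246  0.1205 -0.0778  0.7044 -0.9065] 0.027422254157914678 16.7
[0.4662 0.0246 0.1214] [179.9   0.   90. ] 0.027422254157914678 59.166462421417236 [ 0.1  0.2 -1.2]
scene 0.74 [243. 193.] held expect [178. 119.]
scene 0.73 [175. 120.] held expect [178. 119.]
scene 0.37 [212. 212.] held expect [178. 119.]
```

Call:
drive_tool(deltas=[[1.5,0,0,0.2,0],[1.5,0,0,0.4,0],[1.5,0,0,0.6,0],[1.5,0,0,0.65,0],[1.5,0,0,0.7,0]])

```text
time_s: 17.4
ee_pos: [0.465, 0.0246, 0.1136]
orientation: [-180.0, 0.0, 90.0]
wrist_force: [-0.9, 0.3, -0.8]
opening: 0.0274
grasp_force: 59.2
```

Call:
drive_tool(deltas=[[1.5,0,0,0.05,0],[1.5,0,0,0.1,0],[1.5,0,0,0.1,0]])

```text
time_s: 17.7
ee_pos: [0.4651, 0.0246, 0.1135]
orientation: [180.0, 0.0, 90.0]
wrist_force: [-1.5, -0.3, 6.8]
opening: 0.0273
grasp_force: 59.9
```

```bash
python3 st.py
```

```text
[ 0.4651  0.0246  0.1135 -1.4142 -0.0227  5.8857] 0.02732507179629069 17.9
```

Contact at 6 N. Release, after easing 0.7 mm.

Call:
drive_tool(deltas=[[1.5,0,0,-0.07,0],[1.5,0,0,-0.07,0],[3,0,0,-0.07,0],[4,0,0,-0.07,0],[6,0,0,-0.07,0]])

```text
time_s: 18.4
ee_pos: [0.465, 0.0245, 0.1133]
orientation: [-180.0, 0.0, 90.0]
wrist_force: [0.9, 0.1, -0.3]
opening: 0.0534
grasp_force: 0.0
```

Call:
drive_tool(deltas=[[6,0,0,0,0],[6,0,0,0,0],[6,0,0,-3,0],[6,0,0,-7,0],[6,0,0,-12,0]])

```text
time_s: 18.9
ee_pos: [0.4638, 0.0245, 0.2334]
orientation: [-179.8, 0.0, 90.0]
wrist_force: [1.0, 0.5, 0.1]
opening: 0.0603
grasp_force: 0.0
```

```bash
python3 chk.py vial .4651 .0242
```

```text
vial [463.6  24.4  43.8  11. ] err [-1.5  0.2 -1.2] [('scene', np.float64(0.114)), ('wrist', np.float64(0.054))]
[0.4641 0.0245 0.2321]
```

Call:
drive_tool(deltas=[[6,-1.6,4,0,0],[6,-3.2,8,0,0],[6,-4.8,12,0,0],[6,-6.4,16,0,0],[6,-7.2,18.15,0,0]])

```text
time_s: 19.7
ee_pos: [0.6483, -0.0488, 0.2301]
orientation: [-179.8, 0.0, 89.9]
wrist_force: [-0.0, 0.7, 0.5]
opening: 0.0601
grasp_force: 0.0
```

Call:
drive_tool(deltas=[[6,0,0,3,0],[6,0,0,6,0],[6,0,0,9,0],[6,0,0,12,0],[6,0,0,13.3,0]])

```text
time_s: 20.2
ee_pos: [0.6434, -0.0472, 0.0951]
orientation: [-179.5, -0.0, 90.0]
wrist_force: [-0.4, -0.1, -0.6]
opening: 0.0601
grasp_force: 0.0
```

Call:
drive_tool(deltas=[[4,0,0,0,0],[1.5,0,0,0,0],[1.5,0,0,0,0],[1.5,0,0,0,0],[1.5,0,0,0,0]])

```text
time_s: 20.7
ee_pos: [0.647, -0.0475, 0.1016]
orientation: [179.9, 0.0, 90.0]
wrist_force: [-0.3, 0.1, 1.2]
opening: 0.0245
grasp_force: 59.1
```

Call:
drive_tool(deltas=[[1.5,0,0,0,0],[1.5,0,0,0,0]])

```text
time_s: 20.9
ee_pos: [0.647, -0.0475, 0.1015]
orientation: [179.9, 0.0, 90.0]
wrist_force: [-1.1, -0.3, 4.2]
opening: 0.0245
grasp_force: 59.2
```

Call:
drive_tool(deltas=[[1.5,0,0,-1,0],[1.5,0,0,-3.5,0],[1.5,0,0,-7,0],[1.5,0,0,-10.5,0],[1.5,0,0,-13.5,0]])

```text
time_s: 21.4
ee_pos: [0.6465, -0.0474, 0.2375]
orientation: [179.9, 0.0, 90.0]
wrist_force: [1.5, -0.1, -1.3]
opening: 0.0245
grasp_force: 59.1
```

Call:
drive_tool(deltas=[[1.5,0.6,-0.9,0,0],[1.5,2,-2.8,0,0],[1.5,4,-5.3,0,0],[1.5,6,-7.8,0,0],[1.5,8,-10.3,0,0]])

```text
time_s: 21.9
ee_pos: [0.5412, 0.0333, 0.2341]
orientation: [-179.8, -0.0, 90.0]
wrist_force: [0.3, 0.5, -1.7]
opening: 0.0246
grasp_force: 59.2
```

Call:
drive_tool(deltas=[[1.5,2,-2.5,0,0],[1.5,4,-5,0,0],[1.5,5.6,-7.5,0,0],[1.5,6.2,-8.4,0,0],[1.5,6.3,-8.7,0,0]])

```text
time_s: 22.4
ee_pos: [0.4552, 0.096, 0.235]
orientation: [-180.0, 0.0, 90.1]
wrist_force: [1.1, 0.2, -0.8]
opening: 0.0247
grasp_force: 59.2
```

Call:
drive_tool(deltas=[[1.5,0,0,2,0],[1.5,0,0,5,0],[1.5,0,0,8,0],[1.5,0,0,10.3,0],[1.5,0,0,11,0]])

```text
time_s: 22.9
ee_pos: [0.4556, 0.0947, 0.1228]
orientation: [-179.7, 0.1, 90.0]
wrist_force: [-0.9, -0.9, -1.0]
opening: 0.0245
grasp_force: 59.2
```

```bash
python3 st.py; python3 held.py flask h3
```

```text
[ 0.4569  0.0951  0.1248  0.1594  0.0215 -1.516 ] 0.024053209860865857 23.1
[0.4577 0.0955 0.1262] [179.9  -0.   90. ] 0.024053209860865857 59.23187255859375 [ 0.3  0.2 -1.6]
```

Call:
drive_tool(deltas=[[1.5,0,0,0.3,0],[1.5,0,0,0.5,0],[1.5,0,0,0.65,0],[1.5,0,0,0.72,0],[1.5,0,0,0.75,0]])

```text
time_s: 23.8
ee_pos: [0.4565, 0.0956, 0.1178]
orientation: [-180.0, 0.0, 90.0]
wrist_force: [-0.2, -0.1, -1.0]
opening: 0.0245
grasp_force: 59.2
```

Call:
drive_tool(deltas=[[1.5,0,0,0.05,0],[1.5,0,0,0.1,0],[1.5,0,0,0.15,0],[1.5,0,0,0.15,0]])

```text
time_s: 24.2
ee_pos: [0.4566, 0.0956, 0.1166]
orientation: [180.0, -0.0, 90.0]
wrist_force: [-0.5, -0.6, 1.3]
opening: 0.0245
grasp_force: 59.5
```

```bash
python3 st.py
```

```text
[ 0.4566  0.0956  0.1166 -0.8544 -0.1938  1.2961] 0.02412886136879377 24.4
```

Light contact, 1.3 N plus its weight. Release.

Call:
drive_tool(deltas=[[1.5,0,0,0,0],[3,0,0,0,0],[4,0,0,0,0],[6,0,0,0,0],[6,0,0,0,0]])

```text
time_s: 24.9
ee_pos: [0.4566, 0.0955, 0.1163]
orientation: [180.0, 0.0, 90.0]
wrist_force: [-0.0, 0.0, -0.8]
opening: 0.06
grasp_force: 0.0
```

Call:
drive_tool(deltas=[[6,0,0,0,0],[6,0,0,0,0],[6,0,0,-3,0],[6,0,0,-7,0],[6,0,0,-12,0]])

```text
time_s: 25.4
ee_pos: [0.4553, 0.0953, 0.2364]
orientation: [-179.8, 0.0, 90.0]
wrist_force: [1.9, -1.0, -0.3]
opening: 0.0602
grasp_force: 0.0
```

```bash
python3 chk.py flask .4569 .0958
```

```text
flask [456.   95.   45.4   9.9] err [-0.9 -0.8  0.4] [('top', np.float64(0.53)), ('scene', np.float64(0.051)), ('wrist', np.float64(0.048))]
[0.4556 0.0954 0.2351]
```

Call:
drive_tool(deltas=[[8.2,-3.5,3,0,0],[8.2,-7,6,0,0],[8.2,-10.5,9,0,0],[8.2,-14,12,0,0],[8.2,-17.5,15,0,0]])

```text
time_s: 26.2
ee_pos: [0.6066, -0.0808, 0.234]
orientation: [-179.8, -0.0, 90.0]
wrist_force: [-0.8, -0.0, 0.1]
opening: 0.0819
grasp_force: 0.0
```

Call:
drive_tool(deltas=[[8.2,-2.5,2,0,0],[8.2,-3.8,3,0,0],[8.2,-3.8,3,3,0],[8.2,-3.8,3,6,0],[8.2,-3.8,3,9,0]])

```text
time_s: 26.7
ee_pos: [0.6354, -0.1175, 0.143]
orientation: [-179.8, -0.0, 90.0]
wrist_force: [1.0, 0.3, 0.1]
opening: 0.0819
grasp_force: 0.0
```

Call:
drive_tool(deltas=[[8.2,0,0,2.5,0],[8.2,0,0,5,0],[8.2,0,0,7,0],[8.2,0,0,7.6,0],[8.2,0,0,7.6,0]])

```text
time_s: 27.2
ee_pos: [0.6352, -0.1172, 0.0682]
orientation: [-179.7, -0.1, 90.0]
wrist_force: [-0.3, -0.2, -0.3]
opening: 0.0817
grasp_force: 0.0
```

Call:
drive_tool(deltas=[[6,0,0,0,0],[4,0,0,0,0],[4,0,0,0,0],[4,0,0,0,0],[4,0,0,0,0]])

```text
time_s: 27.7
ee_pos: [0.6373, -0.1176, 0.0719]
orientation: [179.8, 0.0, 90.0]
wrist_force: [-1.5, -0.2, 7.1]
opening: 0.0507
grasp_force: 62.6
```

Call:
drive_tool(deltas=[[4,0,0,0,0],[4,0,0,0,0]])

```text
time_s: 27.9
ee_pos: [0.6373, -0.1176, 0.0719]
orientation: [179.8, 0.0, 90.0]
wrist_force: [-0.2, -0.3, 5.3]
opening: 0.0502
grasp_force: 62.6
```

Call:
drive_tool(deltas=[[4,0,0,-1,0],[4,0,0,-4,0],[4,0,0,-7.5,0],[4,0,0,-11,0],[4,0,0,-14.5,0]])

```text
time_s: 28.4
ee_pos: [0.636, -0.1173, 0.2168]
orientation: [-180.0, -0.0, 90.0]
wrist_force: [0.8, -0.4, -1.4]
opening: 0.0505
grasp_force: 62.6
```

Call:
drive_tool(deltas=[[4,0,0,0,0],[4,1.5,-1,0,0],[4,4,-2.7,0,0],[4,7,-4.7,0,0],[4,10,-6.7,0,0]])

```text
time_s: 28.9
ee_pos: [0.568, -0.0166, 0.2143]
orientation: [-179.9, -0.0, 90.0]
wrist_force: [0.5, 0.0, -1.0]
opening: 0.0502
grasp_force: 62.7
```

Call:
drive_tool(deltas=[[4,3,-2,0,0],[4,6,-4,0,0],[4,9,-6,0,0],[4,12,-8,0,0],[4,15,-10,0,0]])

```text
time_s: 29.4
ee_pos: [0.4678, 0.1334, 0.2146]
orientation: [-179.9, 0.0, 90.0]
wrist_force: [0.3, 0.4, -1.4]
opening: 0.0504
grasp_force: 62.7
```

Call:
drive_tool(deltas=[[4,2,-1.3,0,0],[4,3,-1.9,0,0],[4,3.5,-2.15,0,0],[4,3.5,-2.15,0,0]])

```text
time_s: 29.8
ee_pos: [0.4481, 0.1675, 0.2151]
orientation: [-180.0, 0.0, 90.0]
wrist_force: [0.6, -0.7, -1.2]
opening: 0.0506
grasp_force: 62.8
```

Call:
drive_tool(deltas=[[4,0,0,2,0],[4,0,0,5,0],[4,0,0,8,0],[4,0,0,10.8,0],[4,0,0,11.8,0]])

```text
time_s: 30.3
ee_pos: [0.447, 0.166, 0.0948]
orientation: [-179.7, 0.1, 89.9]
wrist_force: [1.2, -0.1, -1.5]
opening: 0.0506
grasp_force: 62.7
```

```bash
python3 st.py; python3 held.py jar h4
```

```text
[ 0.4482  0.1668  0.0966  0.4333 -0.0906 -1.2066] 0.05075976931651284 30.5
[0.4492 0.1675 0.0982] [179.9  -0.   90. ] 0.05075976931651284 62.74072051048279 [ 0.7  0.1 -1. ]
top 0.5 [158. 278.] held expect [153. 280.]
top 0.44 [232. 275.] held expect [153. 280.]
scene 0.89 [218.  88.] held expect [216.  96.]
```

View pics/h4scene.png

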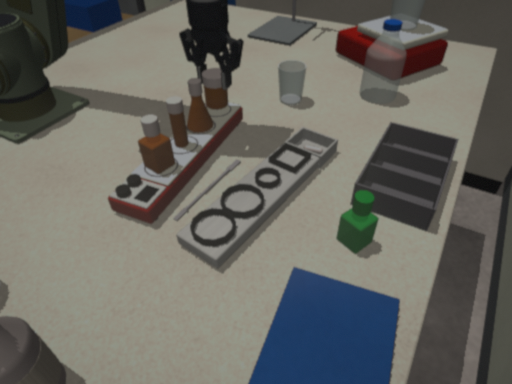

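The scene view shows the bottle at (155,145), vial (178,125) and flask (200,105) standing in their circles. The jar hangs at (216,88) over the last place.

Call:
drive_tool(deltas=[[4,0,0,0.3,0],[4,0,0,0.6,0],[4,0,0,0.8,0],[4,0,0,0.88,0],[4,0,0,0.92,0]])

```text
time_s: 31.2
ee_pos: [0.4479, 0.1676, 0.088]
orientation: [-180.0, 0.0, 90.0]
wrist_force: [-0.2, 0.5, -1.0]
opening: 0.0508
grasp_force: 62.7
```

Call:
drive_tool(deltas=[[4,0,0,0.05,0],[4,0,0,0.1,0],[4,0,0,0.15,0],[4,0,0,0.15,0]])

```text
time_s: 31.6
ee_pos: [0.4481, 0.1676, 0.087]
orientation: [180.0, -0.0, 90.0]
wrist_force: [-1.3, -0.4, 1.8]
opening: 0.0503
grasp_force: 62.9
```

```bash
python3 st.py
```

```text
[ 0.4481  0.1676  0.087  -0.9964 -0.5002  2.9185] 0.050459454809793775 31.8
```

Call:
drive_tool(deltas=[[4,0,0,0,0],[5.4,0,0,0,0],[6.5,0,0,0,0],[8.2,0,0,0,0],[8.2,0,0,0,0]])

```text
time_s: 32.3
ee_pos: [0.448, 0.1675, 0.0866]
orientation: [-180.0, 0.0, 90.0]
wrist_force: [0.4, -0.0, -1.7]
opening: 0.0819
grasp_force: 0.0
```

Call:
drive_tool(deltas=[[8.2,0,0,0,0],[8.2,0,0,0,0],[8.2,0,0,-3,0],[8.2,0,0,-7,0],[8.2,0,0,-12,0]])

```text
time_s: 32.8
ee_pos: [0.4468, 0.1672, 0.2067]
orientation: [-179.8, 0.1, 90.0]
wrist_force: [1.4, 0.8, -0.2]
opening: 0.0819
grasp_force: 0.0
```

Call:
drive_tool(deltas=[[8.2,0,3,-2,0],[8.2,0,6,-4,0],[8.2,0,9,-6,0],[8.2,0,9,-6,0],[8.2,0,9,-6,0]])

```text
time_s: 33.3
ee_pos: [0.5378, 0.1674, 0.2662]
orientation: [-179.9, 0.0, 90.0]
wrist_force: [-0.1, 0.1, -0.0]
opening: 0.0816
grasp_force: 0.0
```

```bash
python3 chk.py jar .4487 .1673;python3 chk.py flask .4569 .0958;python3 chk.py vial .4651 .0242; python3 chk.py bottle .4733 -.0473; python3 look.py w4 | head -1; python3 -c "
from h import *
a=optics.camera('scene')['frame'];b=optics.camera('top')['frame']
save('fin',cv2.resize(np.hstack([a[60:230,80:280],b[200:370,100:350]]),None,fx=1.75,fy=1.75))"
```

```text
jar [448.  169.1  45.5   7.9] err [-0.7  1.8  0.5] [('top', np.float64(0.057)), ('scene', np.float64(0.072)), ('wrist', np.float64(0.069))]
[0.5371 0.1676 0.2662]
flask [456.1  95.7  46.5   8.6] err [-0.8 -0.1  1.5] [('top', np.float64(0.105)), ('scene', np.float64(0.069)), ('wrist', np.float64(0.126))]
[0.5379 0.1676 0.2667]
vial [464.   24.2  44.9   9.9] err [-1.1  0.  -0.1] [('top', np.float64(0.34)), ('scene', np.float64(0.093)), ('wrist', np.float64(0.044))]
[0.538  0.1676 0.2667]
bottle [471.  -46.3  43.7 -11.2] err [-2.3  1.  -1.3] [('top', np.float64(0.106)), ('scene', np.float64(0.094)), ('wrist', np.float64(0.265))]
[0.538  0.1675 0.2667]
[0.538  0.1676 0.2667] [1.8e+02 1.0e-02 9.0e+01] 34.55
```

View pics/fin.png

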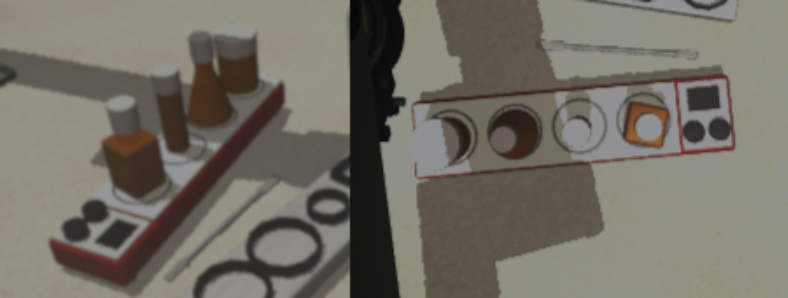

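All four vessels stand upright inside their circles, each about 0–2.5 mm from centre. In the top half of the picture, left to right: jar (440,140), flask (513,132), vial (577,130) and bottle (647,125). I'm handing in.

```bash
python3 -c "
from plant import order; print(order.sign_off())"
```

```text
the job is handed in; nothing more can be done
None
```

I moved all four amber vessels to the stirrer in reverse order (left to right: jar, flask, vial, bottle), all upright and within about 2.5 mm of their circle centres, and handed the job in at about 35 s.

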